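# Set the self-timer and hold the tea light on the turntable in front of the camera

### The job

Take a product photo of the tea light (the small round candle): first twist the blue knob of the self-timer box clockwise to its stop and let go so that it springs back. Then turn the white photo turntable by its orange centre knob until the tea light stands squarely in front of the little camera, and finish while still gripping the orange knob, so that the turntable is held still. Turn gently: everything on the turntable must stay standing on it and must not be touched, and leave the other things on the desk alone.

Things in the scene. Friction and masses are not known exactly. Their poses are not given: they have to be found in the camera images.
- timer: Self-timer: white box 92 x 92 mm, 42 mm high, fixed to the desk. Origin: centre of its underside; z up, its yaw varies. The knob turns about this body's vertical axis through the origin. Grey and red tick marks on its top run clockwise from the knob's rest position (along the box's +x) to its stop (red tick).
- timer_knob (a joint): Turn of the timer's blue knob, rad: 0 at rest, grows clockwise seen from above, hard stop at 1.3 (about 75 degrees). A spring drives it back to 0 when let go (about 0.04 N m at rest, 0.2 N m at the stop).
- knob_grip (a point): Middle of the blue bar of the timer knob, on the knob's axis, 66 mm above the desk. The bar is 46 mm long (along this point's x axis, which turns with the knob), 14 mm thick (along its y) and stands free from 52 to 82 mm above the desk, over a round grey skirt 54 mm wide.
- photo_stand: Photo stand, fixed to the desk: grey round foot 216 mm in diameter, with a low arm 42 mm wide along its own +x axis that carries the small black camera. Origin: centre of the foot on the desk surface, on the turntable's axis; z up, its yaw varies; the +x axis points from the turntable axis to the camera. An item is squarely in front of the camera when it lies on this +x axis.
- camera_lens (a point): Front of the camera lens, 160 mm from the turntable axis along the stand's +x, 66 mm above the desk, looking at the axis. The camera body is 68 mm wide, 30 mm deep, and its top is 96 mm above the desk.
- turntable: White round turntable, 208 mm in diameter, top surface 28 mm above the desk, turning freely either way without end stops on a light bearing (it stays about where it is left); the aluminium centre post and the orange knob are part of it. Origin: on the axis, 20 mm above the desk.
- hub_grip (a point): Middle of the orange round knob on top of the turntable's centre post, on the axis, 134 mm above the desk. The knob is a ribbed cylinder 44 mm in diameter, from 118 to 152 mm above the desk: above everything standing on the turntable. The post below it is 16 mm thick.
- tea_light: Tea light: round candle with green wax in a pale cup, 38 mm in diameter, 17 mm tall, 30 g, standing loose on the turntable, its middle 55 to 82 mm from the axis. Origin: centre of its underside.
- binder_clip_1: Small black binder clip with its wire handles up, 24 x 24 mm, 27 mm tall, standing loose on the turntable. Origin: centre of its underside.
- sharpener: Metal pencil sharpener, 15 x 25 mm, 14 mm tall, standing loose on the turntable. Origin: centre of its underside.
- notes_pink: Block of pink sticky notes, 41 x 51 x 10 mm, lying on the desk; bystander. Origin: centre of its underside.
- pencil_red: Red pencil, 124 mm long (along its y), 8 mm thick, lying on the desk; bystander. Origin: near the middle, on its underside.
- stapler: Small teal stapler, 34 x 130 x 33 mm, on the desk; bystander. Origin: centre of its underside.
- battery_0: Green AA battery, 50 mm long (along its y), 14 mm thick, lying on the desk; bystander. Origin: centre of its underside.
Not all that is in view belongs to the job. Leave any pink look-alike of the timer alone.

How it is judged:
On the way, in this order (a step that is already met when the one before it is completed fails the run):
1. the timer knob is twisted to its stop (value of joint timer_knob above 1.2 rad), for 0.1 s.
2. the timer knob is let go and has sprung back (value of joint timer_knob below 0.12 rad and contact force between each of the arm, the fingers and timer below 0.5 N), for 0.2 s.
3. the turntable is gripped by its knob, still, with the tea light in front of the camera (y of tea_light in the frame of photo_stand between -0.015 and 0.015 m and x of tea_light in the frame of photo_stand above 0.04 m and angular speed of turntable below 0.08 rad/s and contact force between the fingers and turntable above 2 N), for 0.3 s.
At the end, for the whole second after the job is handed in: Tea light on the camera side, within 15 mm of the line from turntable axis to lens; fingers at the orange knob, more than 2 N on it, turntable under 0.08 rad/s; all three items upright on the turntable; timer knob untouched, within 0.12 rad of rest (all of step 2 and all of step 3 and z of each of tea_light, binder_clip_1, sharpener in the frame of photo_stand above 0.018 m and angle between each of tea_light, binder_clip_1, sharpener's own z axis and vertical below 0.3 rad and horizontal distance between tea_light and photo_stand between 0.035 and 0.098 m and horizontal distance between binder_clip_1 and photo_stand between 0.035 and 0.098 m and horizontal distance between sharpener and photo_stand between 0.035 and 0.098 m and height (world z) of the grasp point above 0.115 m and horizontal distance between the grasp point and hub_grip below 0.03 m); the arm keeps its last pose, push and grip.
It fails at once if something standing on the turntable is touched (contact force between any of the arm, the fingers and tea_light above 1 N or contact force between any of the arm, the fingers and binder_clip_1 above 1 N or contact force between any of the arm, the fingers and sharpener above 1 N).
It fails at once if something on the turntable tips over or leaves it (not (z of each of tea_light, binder_clip_1, sharpener in the frame of photo_stand above 0.018 m and angle between each of tea_light, binder_clip_1, sharpener's own z axis and vertical below 0.3 rad and horizontal distance between tea_light and photo_stand between 0.035 and 0.098 m and horizontal distance between binder_clip_1 and photo_stand between 0.035 and 0.098 m and horizontal distance between sharpener and photo_stand between 0.035 and 0.098 m)).
It fails at once if a bystander on the desk is moved by more than 25 mm (distance of any of notes_pink, pencil_red, stapler, battery_0 from where it was at the start of the episode above 0.025 m).
It also fails if it takes over 64 s, if anything falls off the work surface, if the arm or the gripper's body presses on something with over 40 N, if the wrist force passes 120 N, or if a joint passes its speed limit or range.

### The arm

A 6-joint arm with a two-finger parallel gripper is mounted at the origin on a cart in front of the work surface, level with it; the furniture and walls round the work are solid. World frame = base frame: x ahead of the robot, y to its left, z up, the work surface at z = 0. Lengths are in m, angles in rad, forces in N, time in s.
With the tool pointing down it reaches from about 0.275 to 0.825 m from the base axis. Payload 4.9 kg.
Tool frame: the origin (TCP) lies at the very end of the fingers, on their centre line; the grasp point (between the pads) lies env.pinch_z behind it (env.pinch_z is the distance from the TCP to the grasp point, in m); z points along the fingers, y is the line along which they close (so a half turn about z gives the same grasp; the last joint's range is limited). The gripper opens to 85 mm and grips with 20 to 120 N. Pads are 22 mm wide; open, the fingers measure 114 mm over their backs; the gripper's body (76 mm by 85 mm) begins 54 mm behind the grasp point. The pads swing forward as they close: fully open they stand 13 mm farther back than shut.
Start: joints at [-1.259, 0.326, -0.193, 1.052, 0, 1.437], TCP at [0.237, -0.496, 0.2] pointing down, gripper open.
Joint ranges: [-2.65, 2.65], [-0.97, 1.79], [-1.3, 1.35], [-1.93, 2.1], [-1.47, 1.37], [-3.14, 3.14]. Speed limits (rad/s): [2.57, 2.57, 3.14, 3.14, 3.14, 3.14].

### API

Orientations are given as [roll, pitch, yaw] about the fixed x, y, z axes, in that order (R = Rz(yaw) Ry(pitch) Rx(roll)).
In Python, from station import env gives the robot as it stands.
- The arm moves only by the shell command python3 -m pendant 'ROWS' [FORCE]. ROWS is JSON, one flat list of numbers, 7 for each row, row after row: the shift along the tool's x, y, z in m, then the turn, a rotation vector about the tool's x, y, z in degrees, then the gripper command: -1 is fully open, 1 is shut, values between are in proportion. In form: [x, y, z, rx, ry, rz, claw, x, y, z, rx, ry, rz, claw, ...]. A call has 1 to 8 rows; each row shifts and turns the commanded pose from where the row before left it, along the tool's axes as they then stand; what a row does not reach is not made up. A row lasts 1/10 s, in which the tool goes at most 50 mm and 8.59 degrees, less where a joint would pass 70% of its speed; a pose out of reach is approached as far as the arm can. A call is refused whole if a number of a shift passes 0.05 or a number of a turn 8.59, either way. A call with a gripper value outside its range is refused whole. The fingers move at their own pace and stop on an object; FORCE is the grip in N (left out, the last holds). Time passes only in rows, so rows that do not move let the fingers close. It gives the time, the measured TCP pose, the force, the opening and the grip force at its end, in the units of the state.
- env.state(): the state, without advancing time (a new reading comes with each control period).
- env.snapshot(name): name is "side" or "top" or "wrist"; returns a dict with "img" (480x640x3 uint8, red, green, blue), "range_z" (480x640 float32, m along the optical axis (not along the pixel's ray), 0 where there is no reading), "fx", "fy", "cx", "cy" (pixels), "R" (3x3) and "t" (3): a world point X has camera coordinates R X + t; the wrist camera has in their place "mount" (4x4, takes a point from camera to tool coordinates, whose origin is the TCP and whose axes are the flange's). Camera axes: x right, y down, z forward; pixel columns grow to the right and rows downward; lengths in m; the calibration is good to about 2 mm. A picture is of the moment at which its call begins: read the wrist's pose just before it.
- env.job_done(): hands the job in; it is judged then, once.
The state is a dict: "time_s": time; "qpos": joint angles; "qvel": joint speeds; "joint_efforts": joint torques, N m; "tcp_pos": TCP position; "tcp_rot": TCP orientation; "contact_force": force on the tool from outside, world axes, zero at the start; "ft_torque": the same for the moment, N m; "opening": finger opening in m; "gripper_force": force on a finger pad.
Only numpy, scipy, OpenCV 4.12 (cv2) and the standard library are available. Lean on these libraries where they do the work, as an engineer would, in place of code of your own. Each camera call takes 0.05 s, during which the arm holds its last target. There are 200 camera calls.

## Working session

There is one attempt and no reset: what is moved stays moved. The work goes in short steps, Python scripts to look and compute and a shell command to move; the robot and the scene stay as the last step left them, time stands still between calls to the robot, and variables do not carry over. Pictures are saved under pics/ and viewed, at most 10 in all, crops included, and the job is handed in when it is done.

```bash
ls; mkdir -p pics; python3 - <<'E'
from station import env
import cv2,numpy as np
s=env.state();print({k:np.round(v,3).tolist() for k,v in s.items()},env.pinch_z)
for n in("top","side"):
    d=env.snapshot(n);np.savez(f"{n}.npz",**d)
    cv2.imwrite(f"pics/{n}.png",d["img"][:,:,::-1]);print(n,d["R"],d["t"],d["fx"])
E
```

```text
pics
{'time_s': 0.0, 'qpos': [-1.259, 0.327, -0.194, 1.052, 0.0, 1.437], 'qvel': [0.001, -0.0, 0.0, -0.001, 0.001, -0.001], 'joint_efforts': [0.0, -44.34, 26.244, 0.015, -0.0, 0.0], 'tcp_pos': [0.237, -0.496, 0.199], 'tcp_rot': [-3.14, -0.0, 0.446], 'contact_force': [0.077, 0.991, -0.418], 'ft_torque': [0.012, 0.055, 0.011], 'gripper_force': 0.0, 'opening': 0.085} 0.0187
top [[-0.00927059 -0.99995258  0.0029828 ]
 [-0.98883812  0.00872387 -0.14873825]
 [ 0.14870518 -0.0043284  -0.9888721 ]] [-0.05094845  0.56866629  1.49376395] 514.2698189633396
side [[-0.80866235 -0.58812156  0.01335077]
 [-0.45667524  0.61329525 -0.64445067]
 [ 0.37082737 -0.52723995 -0.76452933]] [0.41932875 0.36683821 1.05996977] 497.3467957677288
```

View pics/top.png

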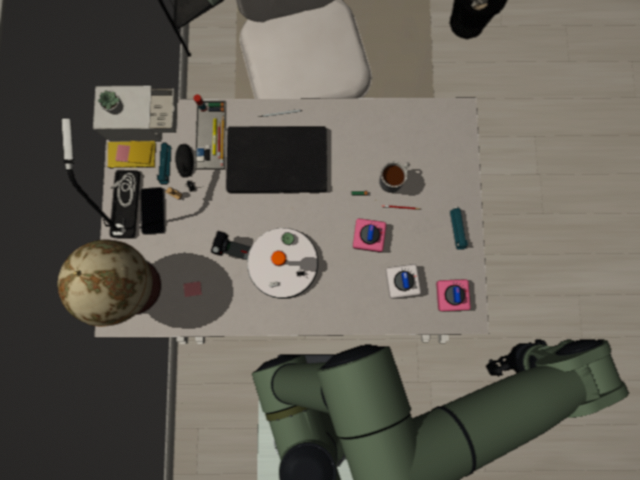

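View pics/side.png

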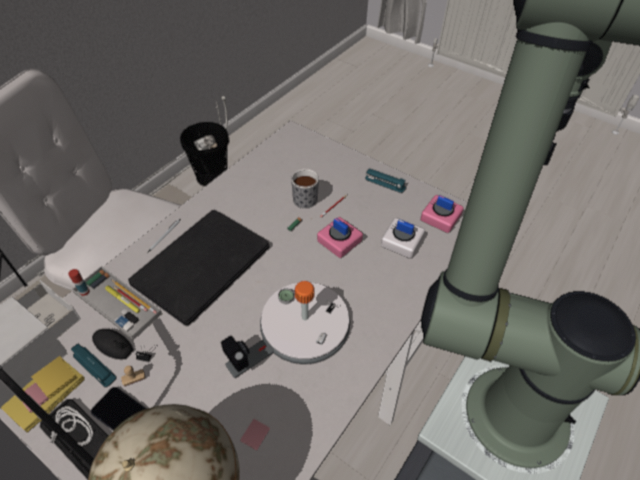

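Top view: the white timer is at (404,282). The pink look-alikes are at (370,235) and (454,295), so I choose the white one. The orange hub is at (279,258), the tea light at (289,238) and the small camera at (219,243). Next I measure and check with a close crop.

```bash
cat > h.py <<'E'
import numpy as np,cv2
def pz(d,u,v,z):
    r=np.array([(u-d["cx"])/d["fx"],(v-d["cy"])/d["fy"],1.]);R=d["R"];c=-R.T@d["t"];w=R.T@r
    return c+w*(z-c[2])/w[2]
def cen(m):
    n,l,s,c=cv2.connectedComponentsWithStats(m.astype(np.uint8)); i=1+np.argmax(s[1:,4]); return c[i],s[i,4],l==i
E
python3 - <<'E'
from h import *
d=dict(np.load("top.npz"));im=d["img"]
hsv=cv2.cvtColor(im,cv2.COLOR_RGB2HSV);H,S,V=[hsv[...,i].astype(int) for i in range(3)]
def box(m,a,b,c,e):
    k=np.zeros(m.shape,bool);k[c:e,a:b]=1;return m&k
def rep(n,m,z):
    c,a,l=cen(m);p=pz(d,*c,z);vu=np.argwhere(l)[:,::-1]
    P=np.array([pz(d,*q,z)[:2] for q in vu]);w,v=np.linalg.eigh(np.cov(P.T));ang=np.degrees(np.arctan2(v[1,1],v[0,1]))
    print(n,c.round(1),a,p.round(4),"axis deg",ang.round(1),(np.sqrt(w)).round(4));return p
rep("knob",box((H>100)&(H<130)&(S>150)&(V>70),385,425,262,302),.082)
rep("timerbox",box((S<30)&(V>150),382,425,262,302)|box((H>100)&(S>100),390,418,267,297),.042)
h=rep("hub",box((H<20)&(S>150)&(V>150),265,295,245,270),.152)
t=rep("tea",box((H>40)&(H<95)&(S>40),275,303,228,250),.042)
tt=rep("table",box((S<40)&(V>170),240,325,225,302),.028)
c=im[215:315,205:305];c2=im[240:320,365:445]
cv2.imwrite("pics/crop.png",np.hstack([cv2.resize(c,(400,400),interpolation=3),cv2.resize(c2,(400,400),interpolation=3)])[:,:,::-1])
E
```

```text
knob [404.9 281.1] 73 [ 0.4335 -0.2698  0.082 ] axis deg -165.9 [0.0048 0.0115]
timerbox [400.1 280.4] 465 [ 0.4382 -0.2618  0.042 ] axis deg 179.8 [0.0292 0.0309]
hub [277.7 257.4] 146 [0.4975 0.0891 0.152 ] axis deg 155.1 [0.0091 0.0098]
tea [287.6 238.1] 106 [0.5675 0.0707 0.042 ] axis deg 69.4 [0.0085 0.0091]
table [278.5 263.3] 2747 [0.4935 0.0988 0.028 ] axis deg -164.0 [0.0505 0.0539]
```

View pics/crop.png

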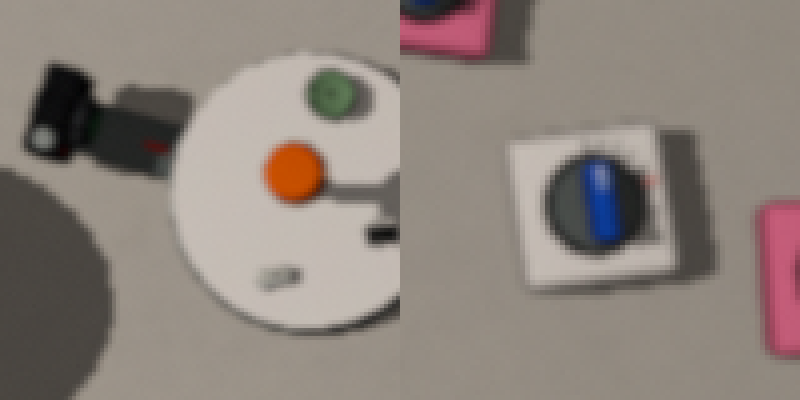

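Crop: the box is white with the blue bar at right-crop (600,203). Its yaw is about 8° and the red tick lies to the right, so clockwise runs towards -y. The choice is confirmed. Moving over the timer and turning to yaw ≈188° so the last joint has room.

```bash
python3 -m pendant '[0.034,-0.015,0,0,0,0,-1,0.034,-0.015,0,0,0,0,-1,0.034,-0.015,0,0,0,0,-1,0.034,-0.015,0,0,0,0,-1,0.034,-0.015,0,0,0,0,-1,0.034,-0.015,0,0,0,0,-1,0.035,-0.015,0,0,0,0,-1,0.035,-0.015,0,0,0,0,-1]' 60
python3 -m pendant '[0,0,0,0,0,-8.5,-1,0,0,0,0,0,-8.5,-1,0,0,0,0,0,-8.5,-1,0,0,0,0,0,-8.5,-1,0,0,0,0,0,-8.5,-1,0,0,0,0,0,-8.5,-1,0,0,0,0,0,-8.5,-1,0,0,0,0,0,-8.5,-1]'
python3 -m pendant '[0,0,0,0,0,-8.5,-1,0,0,0,0,0,-8.5,-1,0,0,0,0,0,-8.5,-1,0,0,0,0,0,-8.5,-1,0,0,0,0,0,-8.5,-1,0,0,0,0,0,-8.5,-1,0,0,0,0,0,-8.5,-1,0,0,0,0,0,-8.5,-1]'
python3 -m pendant '[0,0,0,0,0,-8.5,-1,0,0,0,0,0,-8.5,-1,0,0,0,0,0,-8.5,-1,0,0,0,0,0,0,-1,0,0,0,0,0,0,-1]'
python3 - <<'E'
from h import *
from station import env
from scipy.spatial.transform import Rotation as Ro
s=env.state();d=env.snapshot("wrist")
T=np.eye(4);T[:3,:3]=Ro.from_euler("xyz",s["tcp_rot"]).as_matrix();T[:3,3]=s["tcp_pos"]
C=np.linalg.inv(T@d["mount"]);d["R"]=C[:3,:3];d["t"]=C[:3,3];np.savez("w1.npz",**d)
cv2.imwrite("pics/w1.png",d["img"][:,:,::-1]);print(s["qpos"],s["tcp_pos"],np.degrees(s["tcp_rot"]),d["mount"])
E
```

```text
time_s: 0.9
tcp_pos: [0.4332, -0.2684, 0.1995]
tcp_rot: [-3.141, 0.0, 0.446]
contact_force: [0.6, -0.5, -0.4]
opening: 0.0855
gripper_force: 0.0
time_s: 1.7
tcp_pos: [0.4324, -0.2696, 0.1994]
tcp_rot: [-3.141, -0.001, 1.639]
contact_force: [0.7, -0.3, 0.3]
opening: 0.0855
gripper_force: 0.0
time_s: 2.5
tcp_pos: [0.4323, -0.2696, 0.1994]
tcp_rot: [3.141, -0.001, 2.826]
contact_force: [-0.1, -0.6, 0.2]
opening: 0.0852
gripper_force: 0.0
time_s: 3.0
tcp_pos: [0.4325, -0.2697, 0.1995]
tcp_rot: [3.141, -0.0, -3.022]
contact_force: [0.3, -0.5, -0.5]
opening: 0.0852
gripper_force: 0.0
[-7.02532132e-01  2.52474279e-01 -2.95571014e-01  1.02332738e+00
 -1.58183023e-06 -8.22367582e-01] [ 0.43246747 -0.269704    0.19952687] [ 1.79975864e+02 -2.25375159e-02 -1.73133930e+02] [[ 2.91735655e-04 -9.64085365e-01 -2.65592402e-01  6.69108528e-02]
 [ 9.99999847e-01  1.56171345e-04  5.31540439e-04 -2.39587185e-04]
 [-4.70972436e-04 -2.65592516e-01  9.64085263e-01 -1.74040370e-01]
 [ 0.00000000e+00  0.00000000e+00  0.00000000e+00  1.00000000e+00]]
```

View pics/w1.png

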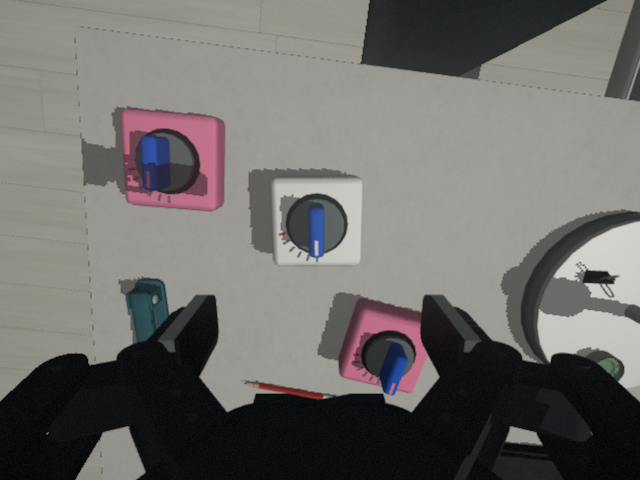

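The wrist view shows the white timer at (316,225), bar vertical in the picture. The pink look-alikes are at (170,160) and (385,345), and the pads stand at (195,330) and (445,330).

```bash
python3 - <<'E'
from h import *
d=dict(np.load("w1.npz"));im=d["img"]
hsv=cv2.cvtColor(im,cv2.COLOR_RGB2HSV);H,S,V=[hsv[...,i].astype(int) for i in range(3)]
m=(H>100)&(H<130)&(S>120)&(V>60);k=np.zeros(m.shape,bool);k[190:265,285:350]=1
c,a,l=cen(m&k);print(c,a)
rz=d["range_z"]
vu=np.argwhere(l)
def pt(u,v):
    z=rz[v,u];return d["R"].T@(np.array([(u-d["cx"])/d["fx"]*z,(v-d["cy"])/d["fy"]*z,z])-d["t"])
P=np.array([pt(u,v) for v,u in vu]);T=P[P[:,2]>.077];print(T.mean(0),len(T),T.min(0),T.max(0),P[:,2].max())
(cx,cy),wh,an=cv2.minAreaRect(T[:,:2].astype(np.float32)*1000);print((cx,cy),wh,an)
# box top
Q=np.array([pt(u,v) for v in range(165,280) for u in range(255,375)]);B=Q[(Q[:,2]>.037)&(Q[:,2]<.0465)]
print(cv2.minAreaRect(B[:,:2].astype(np.float32)*1000))
for x in (.43,.4325):
    q=d["R"]@np.array([.4325,-.2697,.082])+d["t"];print(d["fx"]*q[0]/q[2]+d["cx"],d["fy"]*q[1]/q[2]+d["cy"])
E
```

```text
[316.22133758 229.39968153] 628
[ 0.43472568 -0.27195794  0.08350148] 620 [ 0.36614187 -0.28004701  0.07720861] [ 0.46036369 -0.26310652  0.37359343] 0.37359342748367563
(413.24267578125, -274.8402404785156) (94.26681518554688, 12.570898056030273) 7.0457916259765625
((437.35064697265625, -272.1513671875), (89.99971771240234, 90.79828643798828), 7.311745643615723)
319.02781860539596 227.23114715750194
319.02781860539596 227.23114715750194
```

```bash
python3 -m pendant '[-0.0037,-0.003,0.03,0,0,0,-1,0,0,0.03,0,0,0,-1,0,0,0.03,0,0,0,-1,0,0,0.03,0,0,0,-1,0,0,0.0225,0,0,0,-1,0,0,0,0,0,0,-1,0,0,0,0,0,0,0,0,0,0,0,0,0,0.5]' 60
python3 -m pendant '[0,0,0,0,0,0,1,0,0,0,0,0,0,1,0,0,0,0,0,0,1,0,0,0,0,0,0,1]' 80
```

```text
time_s: 3.85
tcp_pos: [0.4376, -0.2731, 0.0586]
tcp_rot: [-3.14, 0.002, -3.019]
contact_force: [-0.1, -0.1, -0.3]
opening: 0.0592
gripper_force: 0.0
time_s: 4.25
tcp_pos: [0.4368, -0.2725, 0.0576]
tcp_rot: [-3.141, 0.0, -3.019]
contact_force: [0.2, 0.2, 0.0]
opening: 0.0003
gripper_force: 0.0
```

```bash
python3 - <<'E'
from h import *
from station import env
s=env.state();d=env.snapshot("wrist");e=env.snapshot("side")
cv2.imwrite("pics/w2.png",np.hstack([cv2.resize(d["img"],(400,300)),cv2.resize(e["img"][150:300,320:520],(400,300))])[:,:,::-1]);print(s["tcp_pos"],s["opening"],s["gripper_force"])
E
```

```text
[ 0.43684534 -0.27248677  0.05763248] 0.00030278230443813185 0.0
```

View pics/w2.png

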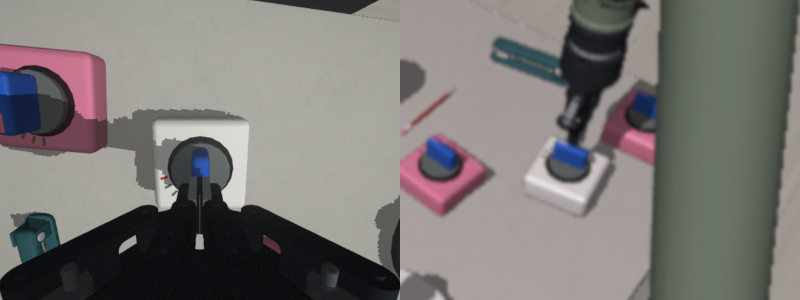

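The fingers closed empty. The wrist half shows the closed tips at (200,185) and the blue bar showing above them at (200,160). The side half shows the tips apparently behind or above the bar. I'll measure where the tips actually are.

```bash
python3 - <<'E'
from h import *
from station import env
from scipy.spatial.transform import Rotation as Ro
s=env.state();d=env.snapshot("wrist");e=env.snapshot("side")
m=d["mount"];q=np.linalg.inv(m)@[0,0,0,1];print("TCP px",d["fx"]*q[0]/q[2]+d["cx"],d["fy"]*q[1]/q[2]+d["cy"],q)
T=np.eye(4);T[:3,:3]=Ro.from_euler("xyz",s["tcp_rot"]).as_matrix();T[:3,3]=s["tcp_pos"];W=T@m
rz=d["range_z"]
for v in range(215,400,8):
    z=rz[v,321];c=np.array([(321-d["cx"])/d["fx"]*z,(v-d["cy"])/d["fy"]*z,z,1]);print(v,d["img"][v,321],z.round(3),(m@c)[:3].round(3),(W@c)[:3].round(3))
for p in([*s["tcp_pos"]],[.437,-.272,.082]):
    q=e["R"]@np.array(p)+e["t"];print("side px",e["fx"]*q[0]/q[2]+e["cx"],e["fy"]*q[1]/q[2]+e["cy"])
E
```

```text
TCP px 319.24515407434143 275.4600154620166 [1.39032092e-04 1.82845247e-02 1.85560772e-01 1.00000000e+00]
215 [213 212 207] 0.192 [0.031 0.001 0.015] [ 0.406 -0.275  0.042]
223 [48 50 51] 0.192 [0.026 0.001 0.014] [ 0.411 -0.275  0.043]
231 [ 98 104 103] 0.185 [0.024 0.001 0.006] [ 0.413 -0.274  0.052]
239 [40 51 76] 0.178 [ 0.021  0.001 -0.002] [ 0.416 -0.274  0.059]
247 [38 48 77] 0.163 [ 0.021  0.001 -0.017] [ 0.416 -0.274  0.075]
255 [ 45  76 143] 0.157 [ 0.019  0.001 -0.024] [ 0.417 -0.274  0.082]
263 [ 49  88 168] 0.158 [ 0.016  0.001 -0.025] [ 0.421 -0.274  0.082]
271 [ 45  84 168] 0.16 [ 0.011  0.001 -0.024] [ 0.425 -0.273  0.081]
279 [33 54 96] 0.161 [ 0.007  0.001 -0.024] [ 0.429 -0.273  0.081]
287 [27 29 30] 0.142 [ 0.011  0.001 -0.042] [ 0.426 -0.273  0.099]
295 [26 27 28] 0.135 [ 0.011  0.001 -0.05 ] [ 0.426 -0.273  0.107]
303 [22 23 24] 0.128 [ 0.011  0.001 -0.057] [ 0.426 -0.273  0.115]
311 [25 24 24] 0.121 [ 0.011  0.001 -0.064] [ 0.425 -0.273  0.122]
319 [24 24 24] 0.115 [ 0.011  0.001 -0.07 ] [ 0.426 -0.273  0.127]
327 [21 26 25] 0.117 [ 0.008  0.001 -0.069] [ 0.429 -0.273  0.126]
335 [23 23 23] 0.118 [ 0.005  0.001 -0.069] [ 0.432 -0.272  0.126]
343 [18 17 22] 0.12 [ 0.001  0.001 -0.068] [ 0.436 -0.272  0.125]
351 [22 22 24] 0.12 [-0.002  0.001 -0.069] [ 0.439 -0.272  0.126]
359 [21 22 23] 0.121 [-0.005  0.001 -0.069] [ 0.442 -0.271  0.126]
367 [23 23 25] 0.122 [-0.008  0.001 -0.069] [ 0.445 -0.271  0.126]
375 [145 145 140] 0.27 [-0.106  0.002  0.058] [ 0.542 -0.258 -0.001]
383 [165 165 158] 0.271 [-0.113  0.002  0.058] [ 0.549 -0.257 -0.   ]
391 [167 166 160] 0.273 [-0.121  0.002  0.057] [ 0.556 -0.256  0.   ]
399 [74 74 72] 0.081 [ 0.01   0.    -0.106] [ 0.427 -0.273  0.164]
side px 404.8116459440507 228.346241368014
side px 406.00387695736634 222.1517717575997
```

```bash
python3 - <<'E'
from h import *
from station import env
d=env.snapshot("wrist");e=env.snapshot("side")
cv2.imwrite("pics/w3.png",np.hstack([cv2.resize(d["img"][190:340,245:395],(400,400)),cv2.resize(e["img"][180:260,365:445],(400,400))])[:,:,::-1])
m=d["mount"];rz=d["range_z"]
for u in (300,308,315,325,332,340):
  o=[]
  for v in range(263,330,6):
    z=rz[v,u];c=np.array([(u-d["cx"])/d["fx"]*z,(v-d["cy"])/d["fy"]*z,z,1]);o.append(tuple((1000*(m@c)[:3]).astype(int)))
  print(u,*o)
E
```

```text
300 (np.int64(5), np.int64(-10), np.int64(5)) (np.int64(1), np.int64(-10), np.int64(4)) (np.int64(-1), np.int64(-10), np.int64(5)) (np.int64(-5), np.int64(-10), np.int64(5)) (np.int64(-9), np.int64(-10), np.int64(5)) (np.int64(6), np.int64(-8), np.int64(-38)) (np.int64(6), np.int64(-8), np.int64(-44)) (np.int64(6), np.int64(-7), np.int64(-50)) (np.int64(6), np.int64(-7), np.int64(-54)) (np.int64(10), np.int64(-6), np.int64(-67)) (np.int64(12), np.int64(-6), np.int64(-75)) (np.int64(11), np.int64(-6), np.int64(-77))
308 (np.int64(15), np.int64(-5), np.int64(-23)) (np.int64(12), np.int64(-5), np.int64(-23)) (np.int64(9), np.int64(-5), np.int64(-24)) (np.int64(6), np.int64(-5), np.int64(-24)) (np.int64(10), np.int64(-4), np.int64(-40)) (np.int64(10), np.int64(-4), np.int64(-48)) (np.int64(10), np.int64(-4), np.int64(-53)) (np.int64(10), np.int64(-4), np.int64(-58)) (np.int64(10), np.int64(-4), np.int64(-63)) (np.int64(10), np.int64(-3), np.int64(-66)) (np.int64(11), np.int64(-3), np.int64(-73)) (np.int64(12), np.int64(-3), np.int64(-78))
315 (np.int64(15), np.int64(-2), np.int64(-24)) (
[... 1322 characters left out ...]
4(4), np.int64(-58)) (np.int64(10), np.int64(4), np.int64(-63)) (np.int64(10), np.int64(4), np.int64(-67)) (np.int64(11), np.int64(4), np.int64(-73)) (np.int64(12), np.int64(3), np.int64(-77))
340 (np.int64(5), np.int64(11), np.int64(5)) (np.int64(1), np.int64(11), np.int64(4)) (np.int64(-1), np.int64(11), np.int64(4)) (np.int64(-5), np.int64(11), np.int64(4)) (np.int64(-8), np.int64(11), np.int64(5)) (np.int64(6), np.int64(8), np.int64(-38)) (np.int64(6), np.int64(8), np.int64(-44)) (np.int64(6), np.int64(8), np.int64(-50)) (np.int64(7), np.int64(7), np.int64(-56)) (np.int64(6), np.int64(7), np.int64(-59)) (np.int64(12), np.int64(6), np.int64(-75)) (np.int64(12), np.int64(6), np.int64(-78))
```

View pics/w3.png

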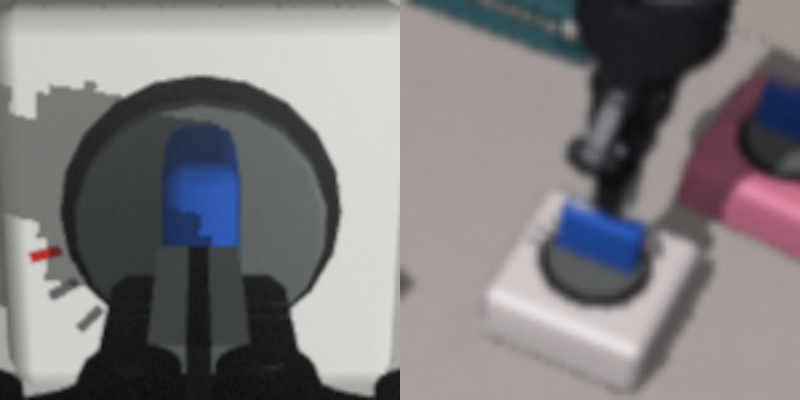

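The view at full size shows the closed tips sitting above the bar. The wrist range puts their real end about 37 mm behind the reported TCP (tool z ≈ -0.037), while the desk and bar heights are measured correctly. So I'll use a 37 mm tip offset: open, go 36 mm lower, and close again.

```bash
python3 -m pendant '[0,0,0,0,0,0,-1,0,0,0,0,0,0,-1,0,0,0,0,0,0,-1,0,0,0,0,0,0,-1,0,0,0.018,0,0,0,-1,0,0,0.018,0,0,0,-1,0,0,0,0,0,0,-1]'
python3 -m pendant '[0,0,0,0,0,0,1,0,0,0,0,0,0,1,0,0,0,0,0,0,1,0,0,0,0,0,0,1,0,0,0,0,0,0,1,0,0,0,0,0,0,1]' 80
```

```text
time_s: 5.25
tcp_pos: [0.4351, -0.2711, 0.0195]
tcp_rot: [3.139, -0.003, -3.019]
contact_force: [0.1, 0.7, 0.6]
opening: 0.0854
gripper_force: 0.0
time_s: 5.85
tcp_pos: [0.4369, -0.2719, 0.022]
tcp_rot: [3.141, 0.001, -3.018]
contact_force: [-0.5, 3.4, 5.8]
opening: 0.0128
gripper_force: 78.1
```

Gripped (12.8 mm, 78 N). Twisting clockwise.

```bash
python3 -m pendant '[0,0,0,0,0,6,1,0,0,0,0,0,8.5,1,0,0,0,0,0,8.5,1,0,0,0,0,0,8.5,1,0,0,0,0,0,8.5,1,0,0,0,0,0,8.5,1,0,0,0,0,0,8.5,1,0,0,0,0,0,8.5,1]'
python3 -m pendant '[0,0,0,0,0,5,1,0,0,0,0,0,4,1,0,0,0,0,0,0,1,0,0,0,0,0,0,1,0,0,0,0,0,0,1]'
python3 - <<'E'
from h import *
from station import env
s=env.state();print(s["tcp_pos"],np.degrees(s["tcp_rot"]),s["ft_torque"],s["contact_force"])
d=env.snapshot("wrist");cv2.imwrite("pics/w4.png",d["img"][100:340,160:480,::-1])
E
```

```text
time_s: 6.65
tcp_pos: [0.4375, -0.2704, 0.022]
tcp_rot: [3.138, -0.002, 2.117]
contact_force: [2.2, 5.7, 6.7]
opening: 0.0126
gripper_force: 78.5
time_s: 7.15
tcp_pos: [0.4377, -0.2703, 0.022]
tcp_rot: [3.138, -0.002, 1.966]
contact_force: [0.8, 6.8, 6.2]
opening: 0.0129
gripper_force: 78.5
[ 0.43773001 -0.27034002  0.02200934] [ 1.79782155e+02 -1.33736689e-01  1.12653368e+02] [ 1.2939902  -0.24868368  0.15710521] [0.80171585 6.8267024  6.2313149 ]
```

View pics/w4.png

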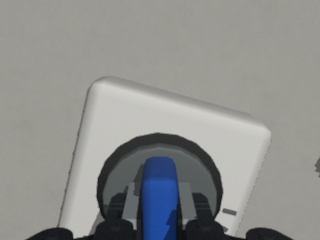

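The bar is held between the pads at (160,200), well turned relative to the box: tool turn 74.3°. I'll push 3° more to confirm the stop.

```bash
python3 -m pendant '[0,0,0,0,0,3,1,0,0,0,0,0,0,1,0,0,0,0,0,0,1]'; python3 -c "
from station import env
import numpy as np
s=env.state();print(np.degrees(s['tcp_rot']),s['ft_torque'])"
```

```text
time_s: 7.5
tcp_pos: [0.4378, -0.2703, 0.022]
tcp_rot: [3.138, -0.002, 1.917]
contact_force: [2.3, 6.0, 6.1]
opening: 0.0127
gripper_force: 80.1
[ 1.79799930e+02 -1.32019859e-01  1.09822908e+02] [ 1.25346689 -0.17188613  1.19817665]
```

The torque jumped from 0.16 to 1.2 N m, so the knob is at its stop. Letting go.

```bash
python3 -m pendant '[0,0,0,0,0,0,-1,0,0,0,0,0,0,-1,0,0,0,0,0,0,-1,0,0,0,0,0,0,-1,0,0,0,0,0,0,-1,0,0,-0.03,0,0,0,-1,0,0,-0.04,0,0,0,-1,0,0,-0.05,0,0,0,-1]'
python3 -m pendant '[0,0,-0.05,0,0,0,-1,0,0,-0.05,0,0,0,-1,0,0,0,0,0,0,-1,0,0,0,0,0,0,-1]'
python3 - <<'E'
from h import *
from station import env
from scipy.spatial.transform import Rotation as Ro
s=env.state();d=env.snapshot("wrist")
T=np.eye(4);T[:3,:3]=Ro.from_euler("xyz",s["tcp_rot"]).as_matrix();T[:3,3]=s["tcp_pos"]
C=np.linalg.inv(T@d["mount"]);d["R"]=C[:3,:3];d["t"]=C[:3,3];np.savez("w5.npz",**d)
e=env.snapshot("top");np.savez("top2.npz",**e)
cv2.imwrite("pics/w5.png",np.hstack([cv2.resize(d["img"],(400,300)),cv2.resize(e["img"][200:320,200:360],(400,300))])[:,:,::-1]);print(s["tcp_pos"],np.degrees(s["tcp_rot"]),s["qpos"])
E
```

```text
time_s: 8.3
tcp_pos: [0.4354, -0.272, 0.1413]
tcp_rot: [-3.139, -0.002, 1.911]
contact_force: [1.1, -0.5, -0.2]
opening: 0.0852
gripper_force: 0.0
time_s: 8.7
tcp_pos: [0.4375, -0.2736, 0.2429]
tcp_rot: [3.14, 0.004, 1.911]
contact_force: [-0.8, -0.3, -0.7]
opening: 0.0854
gripper_force: 0.0
[ 0.43746002 -0.27355415  0.24292692] [179.9057056    0.21880564 109.5122006 ] [-7.01638929e-01  2.33571084e-01 -2.07382885e-01  1.12571471e+00
 -5.04844631e-04  5.28601068e-01]
```

View pics/w5.png

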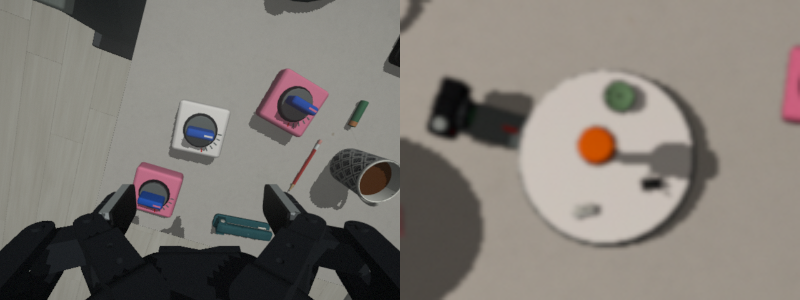

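The wrist half shows the white timer's bar back at rest at (200,133). The top half shows the turntable undisturbed: hub (597,145), tea light (620,95), camera (450,108). Moving over the hub.

```bash
python3 -m pendant '[0.040,0.022,0,0,0,0,-1,0.040,0.022,0,0,0,0,-1,0.040,0.022,0,0,0,0,-1,0.040,0.022,0,0,0,0,-1,0.040,0.022,0,0,0,0,-1,0.040,0.022,0,0,0,0,-1,0.040,0.022,0,0,0,0,-1,0.042,0.024,0,0,0,0,-1]'
python3 -m pendant '[0,0,0,0,0,0,-1,0,0,0,0,0,0,-1]'
python3 - <<'E'
from h import *
from station import env
from scipy.spatial.transform import Rotation as Ro
s=env.state();d=env.snapshot("wrist")
T=np.eye(4);T[:3,:3]=Ro.from_euler("xyz",s["tcp_rot"]).as_matrix();T[:3,3]=s["tcp_pos"]
C=np.linalg.inv(T@d["mount"]);d["R"]=C[:3,:3];d["t"]=C[:3,3];np.savez("w6.npz",**d)
cv2.imwrite("pics/w6.png",d["img"][:,:,::-1]);print(s["tcp_pos"],np.degrees(s["tcp_rot"]),s["qpos"])
E
```

```text
time_s: 9.6
tcp_pos: [0.4956, 0.0922, 0.2394]
tcp_rot: [-3.138, -0.001, 1.911]
contact_force: [0.7, 0.1, 0.1]
opening: 0.0855
gripper_force: 0.0
time_s: 9.8
tcp_pos: [0.4956, 0.0914, 0.2395]
tcp_rot: [-3.138, -0.0, 1.914]
contact_force: [-0.4, -0.4, -0.5]
opening: 0.0854
gripper_force: 0.0
[0.49559174 0.09135869 0.23949362] [-1.79797675e+02 -2.46022204e-02  1.09691047e+02] [ 3.61666447e-02  2.19126678e-01 -2.34928805e-01  1.12023641e+00
 -6.59601827e-04  1.26328975e+00]
```

View pics/w6.png

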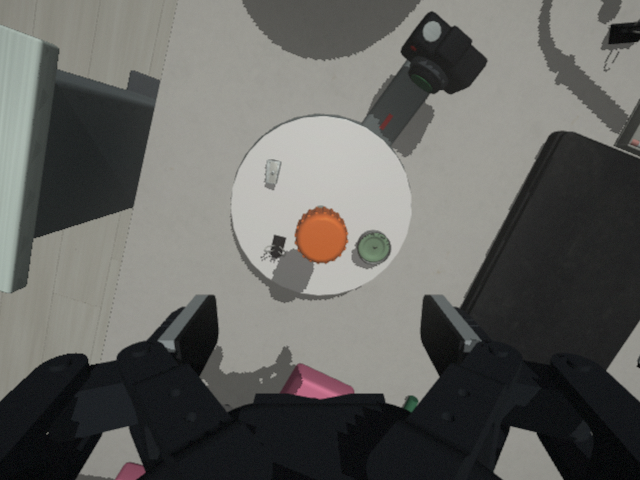

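Wrist view: orange knob (321,236), tea light (373,247), sharpener (273,173), clip (276,247), camera with lens (428,72) and its arm running from (380,130) to (425,75).

```bash
python3 - <<'E'
from h import *
d=dict(np.load("w6.npz"));im=d["img"]
hsv=cv2.cvtColor(im,cv2.COLOR_RGB2HSV);H,S,V=[hsv[...,i].astype(int) for i in range(3)]
v,u=np.mgrid[0:480,0:640];z=d["range_z"];P=(np.stack([(u-d["cx"])/d["fx"]*z,(v-d["cy"])/d["fy"]*z,z],-1)-d["t"])@d["R"]
ok=(z>0)&(v<300)
def rect(n,m):
    _,a,l=cen(m);p=P[l];(c,wh,an)=cv2.minAreaRect(p[:,:2].astype(np.float32)*1000);print(n,a,"mean",p.mean(0).round(4),"rect",np.round(c,1),np.round(wh,1),round(an,1));return np.array(c)/1000
h=rect("hub",ok&(H<20)&(S>150)&(V>100)&(P[...,2]>.146)&(P[...,2]<.157))
t=rect("tea",ok&(abs(u-373)<30)&(abs(v-247)<30)&(P[...,2]>.036)&(P[...,2]<.055))
w=rect("table",ok&(P[...,2]>.022)&(P[...,2]<.034)&(S<60)&(V>120)&(abs(u-321)<100)&(abs(v-205)<100))
far=(abs(u-435)<75)&(v<155)
k=rect("camtop",ok&far&(P[...,2]>.088)&(P[...,2]<.102))
k2=rect("cambody",ok&far&(P[...,2]>.04)&(P[...,2]<.102))
a=rect("arm",ok&(P[...,2]>.006)&(P[...,2]<.03)&(V<110)&(abs(u-400)<60)&(v<155)&(v>60))
for n,q in(("tea",t),("camtop",k),("cambody",k2),("arm",a)):
  for c in(h,w):
    e=q-c;print(n,"r",np.hypot(*e).round(4),"deg",np.degrees(np.arctan2(e[1],e[0])).round(1))
E
```

```text
hub 1962 mean [0.4974 0.0907 0.1512] rect [497.6  89.4] [41.5 41.4] 18.3
tea 835 mean [0.5678 0.072  0.0385] rect [567.2  72.6] [37.9 37.3] 9.9
table 19918 mean [0.4921 0.1053 0.0278] rect [497.5  88.8] [205.8 206.3] 50.0
camtop 2276 mean [0.549  0.2689 0.0918] rect [550.  268.8] [27.5 64.9] 73.1
cambody 4552 mean [0.5462 0.2622 0.0851] rect [548. 262.] [43.3 68.1] 73.3
arm 2561 mean [0.5353 0.2235 0.0146] rect [530.5 227.9] [82.1 60. ] 77.3
tea r 0.0716 deg -13.6
tea r 0.0715 deg -13.0
camtop r 0.1869 deg 73.7
camtop r 0.1876 deg 73.7
cambody r 0.1798 deg 73.7
cambody r 0.1805 deg 73.8
arm r 0.1423 deg 76.6
arm r 0.143 deg 76.7
```

Hub at (0.4976, 0.0892), tea light at -13.3°, camera at 73.5°, so turn +86.8° (counter-clockwise). Descending and gripping.

```bash
python3 -m pendant '[-0.003,0.001,0.03,0,0,0,-1,0,0,0.03,0,0,0,-1,0,0,0.03,0,0,0,-1,0,0,0.03,0,0,0,-1,0,0,0.0215,0,0,0,-1,0,0,0,0,0,0,-1,0,0,0,0,0,0,-1]'
python3 -m pendant '[0,0,0,0,0,0,0.2,0,0,0,0,0,0,0.2,0,0,0,0,0,0,1,0,0,0,0,0,0,1,0,0,0,0,0,0,1,0,0,0,0,0,0,1]' 40
```

```text
time_s: 10.55
tcp_pos: [0.4983, 0.0868, 0.0998]
tcp_rot: [-3.14, -0.0, 1.91]
contact_force: [1.3, -0.6, 0.9]
opening: 0.0854
gripper_force: 0.0
time_s: 11.15
tcp_pos: [0.4983, 0.0875, 0.1009]
tcp_rot: [-3.141, 0.002, 1.912]
contact_force: [-4.3, -2.2, 6.4]
opening: 0.0424
gripper_force: 40.1
```

```bash
python3 -m pendant '[0,0,0,0,0,-1,1,0,0,0,0,0,-2,1,0,0,0,0,0,-3,1,0,0,0,0,0,-3,1,0,0,0,0,0,-3,1,0,0,0,0,0,-3,1,0,0,0,0,0,-3,1,0,0,0,0,0,-3,1]'
python3 -m pendant '[0,0,0,0,0,-3,1,0,0,0,0,0,-3,1,0,0,0,0,0,-3,1,0,0,0,0,0,-3,1,0,0,0,0,0,-3,1,0,0,0,0,0,-3,1,0,0,0,0,0,-3,1,0,0,0,0,0,-3,1]'
python3 -m pendant '[0,0,0,0,0,-3,1,0,0,0,0,0,-3,1,0,0,0,0,0,-3,1,0,0,0,0,0,-3,1,0,0,0,0,0,-3,1,0,0,0,0,0,-3,1,0,0,0,0,0,-3,1,0,0,0,0,0,-3,1]'
python3 -m pendant '[0,0,0,0,0,-3,1,0,0,0,0,0,-3,1,0,0,0,0,0,-3,1,0,0,0,0,0,-3,1,0,0,0,0,0,-2.5,1,0,0,0,0,0,-1.5,1,0,0,0,0,0,-1,1,0,0,0,0,0,-0.8,1]'
python3 -m pendant '[0,0,0,0,0,0,1,0,0,0,0,0,0,1,0,0,0,0,0,0,1,0,0,0,0,0,0,1,0,0,0,0,0,0,1]'
python3 - <<'E'
from h import *
from station import env
from scipy.spatial.transform import Rotation as Ro
s=env.state();d=env.snapshot("wrist");e=env.snapshot("top")
T=np.eye(4);T[:3,:3]=Ro.from_euler("xyz",s["tcp_rot"]).as_matrix();T[:3,3]=s["tcp_pos"]
C=np.linalg.inv(T@d["mount"]);d["R"]=C[:3,:3];d["t"]=C[:3,3]
cv2.imwrite("pics/w7.png",np.hstack([cv2.resize(d["img"],(400,300)),cv2.resize(e["img"][200:320,200:360],(400,300))])[:,:,::-1])
for n,d in(("w",d),("top",e)):
    hsv=cv2.cvtColor(d["img"],cv2.COLOR_RGB2HSV);H,S,V=[hsv[...,i].astype(int) for i in range(3)]
    v,u=np.mgrid[0:480,0:640];z=d["range_z"];P=(np.stack([(u-d["cx"])/d["fx"]*z,(v-d["cy"])/d["fy"]*z,z],-1)-d["t"])@d["R"]
    m=(H>40)&(H<95)&(S>50)&(abs(P[...,2]-.042)<.02)&(np.hypot(P[...,0]-.4976,P[...,1]-.0892)<.1)
    if m.any():
        _,a,l=cen(m);q=P[l].mean(0);r=q[:2]-[.4976,.0892];print(n,a,q.round(4),np.hypot(*r),np.degrees(np.arctan2(r[1],r[0])))
E
```

```text
time_s: 11.95
tcp_pos: [0.4987, 0.0877, 0.1009]
tcp_rot: [-3.141, 0.001, 2.281]
contact_force: [-1.9, -2.0, 5.4]
opening: 0.0427
gripper_force: 40.0
time_s: 12.75
tcp_pos: [0.499, 0.0882, 0.1009]
tcp_rot: [3.141, 0.001, 2.7]
contact_force: [-1.8, -0.0, 4.5]
opening: 0.0423
gripper_force: 40.0
time_s: 13.55
tcp_pos: [0.4992, 0.0888, 0.101]
tcp_rot: [3.141, 0.002, 3.119]
contact_force: [-1.3, 1.2, 5.9]
opening: 0.0424
gripper_force: 40.0
time_s: 14.35
tcp_pos: [0.4991, 0.0891, 0.101]
tcp_rot: [3.14, 0.002, -2.855]
contact_force: [-1.7, 3.4, 5.6]
opening: 0.0422
gripper_force: 40.1
time_s: 14.85
tcp_pos: [0.4991, 0.0892, 0.101]
tcp_rot: [3.14, 0.002, -2.856]
contact_force: [-2.0, 2.2, 6.6]
opening: 0.0424
gripper_force: 40.1
w 38 [0.5178 0.1516 0.037 ] 0.06558536081067602 72.07856425447147
```

View pics/w7.png

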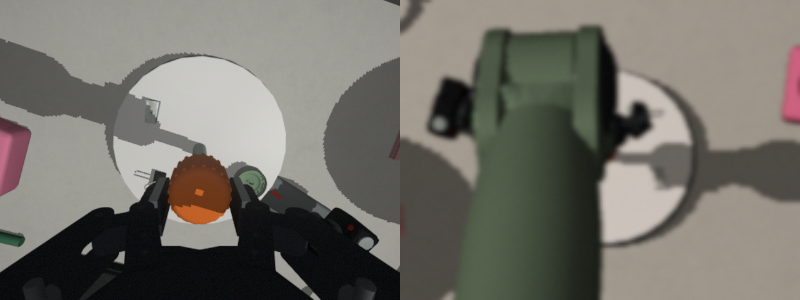

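The wrist half shows the knob gripped at (200,190) and the tea light at (250,182), in line with the camera arm at (300,200), with all three items standing. The tea light measures about 72°, against 73.5° wanted. Handing in.

```bash
python3 -c "
from station import env
print(env.job_done())"
```

```text
the job is handed in; nothing more can be done
None
```

I handed the job in at about 15 s on the robot's clock, but no verdict came back: the blue timer knob went to its stop and sprang back, the tea light measures within about 1.5° of the camera line, and the gripper still holds the orange knob at 40 N with all three items standing.

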